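Set the lamp controller to step five and start it

ROBOT

A 6-joint arm with a two-finger parallel gripper is mounted at the origin on a cart in front of the work surface, level with it; the furniture and walls round the work are solid. World frame = base frame: x ahead of the robot, y to its left, z up, the work surface at z = 0. Lengths are in m, angles in rad, forces in N, time in s.
With the tool pointing down it reaches from about 0.375 to 0.9 m from the base axis. Payload 3.1 kg.
Tool frame: the origin (TCP) lies where the fingers leave the gripper's body, on its centre line; the fingertips stand 73 mm ahead of it and the grasp point (between the pads) lies 54 mm ahead of it; z points along the fingers, y is the line along which they close (so a half turn about z gives the same grasp; the last joint's range is limited). The gripper opens to 85 mm and grips with 20 to 120 N. Pads are 22 mm wide; open, the fingers measure 114 mm over their backs; the gripper's body (76 mm by 85 mm) begins 54 mm behind the grasp point. The pads swing forward as they close: fully open they stand 13 mm farther back than shut.
Start: joints at [-1.385, 0.527, 1.433, -0, 1.181, -0.178], TCP at [0.222, -0.584, 0.304] pointing down, gripper open.
Joint ranges: [-3.08, 3.08], [-0.75, 2.2], [0.22, 2.44], [-1.43, 4.57], [0, 2.65], [-2.85, 2.85]. Speed limits (rad/s): [2.79, 2.79, 3.14, 3.14, 3.14, 3.14].

INTERFACE

Orientations are given as a unit quaternion [x, y, z, w].
In Python, from station import manip gives the robot as it stands.
- The arm moves only by the shell command python3 -m crank 'ROWS' [FORCE]. ROWS is JSON, a list of rows, each an object with "dp": the shift along the tool's x, y, z normalised to -1 to 1, where 1 is 50 cm, a list of three; "delta_rot": the turn, a rotation vector about the tool's x, y, z normalised to -1 to 1, where 1 is 2 pi rad, a list of three; "fingers": the opening, from -1 (shut) to 1 (fully open). A call has 1 to 12 rows; each row shifts and turns the commanded pose from where the row before left it, along the tool's axes as they then stand; what a row does not reach is not made up. A row lasts 1/12 s, in which the tool goes at most 41.7 mm and 7.16 degrees, less where a joint would pass 70% of its speed; a pose out of reach is approached as far as the arm can. A call with a number of a shift or a turn outside -1 to 1 is refused whole. A call with a gripper value outside its range is refused whole. The fingers move at their own pace and stop on an object; FORCE is the grip in N (left out, the last holds). Time passes only in rows, so rows that do not move let the fingers close. It gives the time, the measured TCP pose, the force, the opening and the grip force at its end, in the units of the state.
- manip.sense(): the state, without advancing time (a new reading comes with each control period).
- manip.snapshot(name): name is "side" or "top" or "wrist"; returns (picture, depth): 480x640x3 uint8, red, green, blue; 480x640 float32, m along the optical axis (not along the pixel's ray), 0 where there is no reading.
- manip.camera_model(name): a dict with "fx", "fy", "cx", "cy" (pixels), "origin" and "attitude" of the camera in the world. Camera axes: x right, y up, looking along -z (the intrinsics and any distortion apply to the point x, -y, -z); pixel columns grow to the right and rows downward; lengths in m; the calibration is good to about 2 mm. A picture is of the moment at which its call begins: read the wrist's pose just before it. camera_model takes no time and is no camera call; for the wrist camera it gives the pose at the moment of the call.
- manip.sign_off(): hands the job in; it is judged then, once.
The state is a dict: "t": time; "q": joint angles; "qd": joint speeds; "tau": joint torques, N m; "tcp_pos": TCP position; "tool_rot": TCP orientation; "force": force on the tool from outside, world axes, zero at the start; "ft_torque": the same for the moment, N m; "finger_gap": opening from 0.0 (shut) to 1.0 (fully open); "gripper_force": force on a finger pad.
Only numpy, scipy, OpenCV 4.12 (cv2) and the standard library are available. Lean on these libraries where they do the work, as an engineer would, in place of code of your own. Each camera call takes 0.05 s, during which the arm holds its last target. There are 200 camera calls.

TASK

On the lamp controller, push the pointer of the rotary selector clockwise with a fingertip, click by click, until it rests in the click position at the fifth bar counted clockwise from the round dot, without ever running on past that position. Only then press the round start button all the way down and let it come back up. Nothing is to be gripped: do not pinch the pointer, leave the things standing round the controller where they are, and finish clear of everything.

Things in the scene. Friction and masses are not known exactly. Their poses are not given: they have to be found in the camera images.
- controller: Lamp controller: flat grey console box, 130 (x) x 220 (y) mm, fixed to the desk, flat top 52 mm above it. Origin: centre of its underside. x points to its back (away from the robot), y to its left as seen from the robot, z up. On top: rotary selector in the left half (axis at x 0, y +50 mm), round start button in the right half (x 0, y -66 mm).
- selector (a joint): Selector angle in rad: 0 at the dot, growing clockwise from above. Click positions every 0.5236 (30 degrees): position n at n x 0.5236, five at 2.618. It rests only there: pushed over the halfway point (0.26) it snaps into the next by itself. Leaving a click takes about 0.1 N m (4 N at the nose). End stops just outside 0 and 7. Starts in one of positions 0 to 3.
- selector_axis (a point): Point on the selector's vertical turning axis, 15 mm above the controller's top (at the middle of the pointer's height). Below the pointer is a round flat skirt, 31 mm radius, 4 mm high.
- pointer_nose (a point): Centre of the rounded nose (5.5 mm radius) of the selector's pointer, 34 mm from the axis, 15 mm above the controller's top. The pointer is an upright black bar 14 mm thick, white line on its nose half, from 25 mm behind the axis (round tail) to 39.5 mm in front, standing 4 to 26 mm above the top. It points from selector_axis to pointer_nose.
- scale_dot (a point): Round white dot (position 0, off) on the controller's top, 48 mm from the selector axis, 105 degrees counterclockwise of the controller's +x. Clockwise from it seven equal white bars follow on the same circle, 30 degrees apart (positions 1 to 7); a gap of 150 degrees towards the robot closes the circle.
- scale_bar5 (a point): The fifth bar clockwise from the dot (target position), 48 mm from the selector axis, 45 degrees clockwise of the controller's +x. All bars look alike, 10 mm long, radial.
- pointer_left_face: Left side plate of the pointer bar as seen looking from the axis to the nose: 48 mm long, 4 mm thick, its outer face 7 mm left of the bar's middle line. It is the face to push for clockwise turning. Origin: beside the axis, 5 mm left of it. x axis along the bar to the nose.
- pointer_right_face: The same plate on the right side of the pointer bar (mirror image). Pushing both faces at once counts as pinching.
- start_button (a joint): Travel of the start button in m: 0 up, 0.006 fully down; a spring pushes it back up (5 N when fully down).
- start_button_top (a point): Centre of the start button's round top (28 mm across); it is pressed straight down.
- bulb_box: Bystander: small upright yellow carton 46 x 45 x 62 mm, loose, beside the controller's left end. Origin: centre of its underside.
- tape_roll: Bystander: roll of tape lying flat, 55 mm across, 18 mm high, loose, beside the controller's right end. Origin: centre of its underside.
- objective_can: Bystander: upright objective can (clear top, black lower half), 38 mm across, 56 mm high, loose, behind the controller. Origin: centre of its underside.

How it is judged:
On the way, in this order (a step that is already met when the one before it is completed fails the run):
1. the selector rests in position five while the button is still up (value of joint selector between 2.478 and 2.758 rad and value of joint start_button below 0.002 m), for 0.2 s.
2. the start button is pressed down (value of joint selector between 2.478 and 2.758 rad and value of joint start_button above 0.0045 m).
At the end, for the whole second after the job is handed in: The selector rests in position five (2.618 rad within 0.14), the start button is up again (within 1.5 mm), and the three bystanders stand within 15 mm of where they were (value of joint selector between 2.478 and 2.758 rad and velocity of joint selector between -0.1 and 0.1 rad/s and value of joint start_button below 0.0015 m and distance of each of bulb_box, tape_roll, objective_can from where it was at the start of the episode below 0.015 m); the robot touches nothing.
It fails at once if the selector was turned on past position five (more than half a click) (value of joint selector above 2.88 rad).
It fails at once if the start button was pressed while the selector was not in position five (not (value of joint selector between 2.478 and 2.758 rad) and value of joint start_button above 0.003 m).
It fails at once if the pointer was pinched between the fingers (contact force between the fingers and pointer_left_face above 1 N and contact force between the fingers and pointer_right_face above 1 N).
It fails at once if a bystander was moved or lifted (distance of any of bulb_box, tape_roll, objective_can from where it was at the start of the episode above 0.015 m).
It also fails if it takes over 58 s, if anything falls off the work surface, if the arm or the gripper's body presses on something with over 40 N, if the wrist force passes 120 N, or if a joint passes its speed limit or range.

## Working session

There is one attempt and no reset: what is moved stays moved. The work goes in short steps, Python scripts to look and compute and a shell command to move; the robot and the scene stay as the last step left them, time stands still between calls to the robot, and variables do not carry over. Pictures are saved under pics/ and viewed, at most 10 in all, crops included, and the job is handed in when it is done.

```bash
mkdir -p pics; ls; python3 - <<'E'
from station import manip
import cv2
s=manip.sense(); print({k:s[k] for k in('t','tcp_pos','tool_rot','force','finger_gap')})
import pickle
for n in('top','side'):
    m=manip.camera_model(n); print(n,m); p,d=manip.snapshot(n)
    cv2.imwrite(f'pics/{n}0.png',p[:,:,::-1]); pickle.dump((p,d,m),open(f'{n}0.pkl','wb'))
E
```

```text
pics
{'t': 0.0, 'tcp_pos': array([ 0.22234143, -0.58349983,  0.3029236 ]), 'tool_rot': array([ 9.83497797e-01,  1.80916685e-01,  5.15395564e-06, -1.11196044e-03]), 'force': array([0.25258959, 0.16460396, 0.01444186]), 'finger_gap': 1.0008596727283467}
top {'fx': 559.213232620977, 'fy': 559.213232620977, 'cx': 313.3039816229428, 'cy': 241.6513431577349, 'origin': array([0.4114551 , 0.17007885, 1.00081664]), 'attitude': array([-0.03743455,  0.05577432,  0.7120257 , -0.69893296])}
side {'fx': 502.894862976631, 'fy': 502.894862976631, 'cx': 320.3602888222995, 'cy': 237.48115852529804, 'origin': array([0.40277203, 1.0266071 , 0.42614126]), 'attitude': array([-0.04578292,  0.5684721 ,  0.81883661, -0.06519199])}
```

View pics/top0.png

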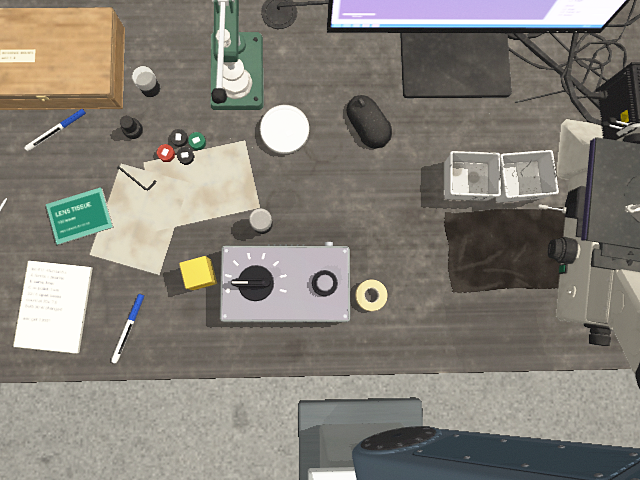

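View pics/side0.png

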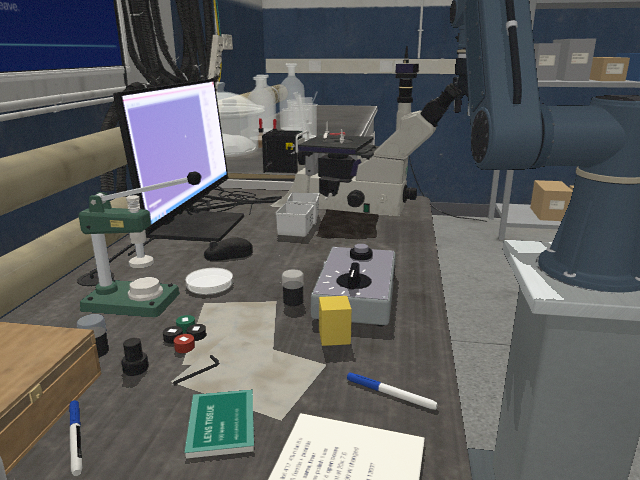

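The top view shows the controller at about (221–350, 246–321), with the selector at about (256, 283) and its pointer towards image left (+y). The button is at (324, 283). The carton is at (197, 273), the tape at (371, 295) and the can at (260, 220). Next I'll measure these.

```bash
cat > h.py <<'E'
import numpy as np, cv2
from scipy.spatial.transform import Rotation as R
def ray(m,uv,z):
    uv=np.atleast_2d(uv).astype(float)
    d=np.c_[(uv[:,0]-m['cx'])/m['fx'],-(uv[:,1]-m['cy'])/m['fy'],-np.ones(len(uv))]
    d=R.from_quat(m['attitude']).apply(d); o=np.array(m['origin'])
    return o+d*((z-o[2])/d[:,2])[:,None]
def proj(m,P):
    c=R.from_quat(m['attitude']).inv().apply(np.atleast_2d(P)-m['origin'])
    return np.c_[m['cx']+m['fx']*c[:,0]/-c[:,2], m['cy']-m['fy']*c[:,1]/-c[:,2]]
def blobs(mask,amin,amax=1e9):
    n,l,st,c=cv2.connectedComponentsWithStats(mask.astype(np.uint8))
    return [(c[i],st[i]) for i in range(1,n) if amin<=st[i,4]<=amax]
E
python3 - <<'E'
from h import *; import pickle
np.set_printoptions(precision=4,suppress=True)
p,d,m=pickle.load(open('top0.pkl','rb'))
hsv=cv2.cvtColor(p,cv2.COLOR_RGB2HSV)
roi=np.zeros(p.shape[:2],bool); roi[235:335,210:362]=1
g=(p.min(2)>120)&roi
cnt=max(cv2.findContours(g.astype(np.uint8),0,2)[0],key=cv2.contourArea)
(c,sz,a)=cv2.minAreaRect(cnt); box=cv2.boxPoints((c,sz,a)); W=ray(m,box,.052)
print(box,W,W.mean(0),[np.linalg.norm(W[i]-W[i-1]) for i in range(4)])
print('white');
for c,s in blobs((p.min(2)>215)&roi,3): print(c,s[4],ray(m,c,.052)[0])
print('black')
for c,s in blobs((p.max(2)<60)&roi,30): print(c,s, ray(m,c,.056)[0])
y=(hsv[...,0]>20)&(hsv[...,0]<32)&(hsv[...,1]>150)
for c,s in blobs(y,150): print('yellow',c,s,ray(m,c,.062)[0])
cv2.imwrite('pics/crop0.png',cv2.resize(p[235:335,205:365,::-1],None,fx=5,fy=5,interpolation=cv2.INTER_CUBIC))
E
```

```text
[[220. 242.]
 [349. 242.]
 [349. 321.]
 [220. 321.]] [[0.5392 0.3033 0.052 ]
 [0.5355 0.0829 0.052 ]
 [0.4014 0.0868 0.052 ]
 [0.4058 0.303  0.052 ]] [0.4705 0.194  0.052 ] [np.float64(0.13339154535472358), np.float64(0.22035409112451967), np.float64(0.1341300086069248), np.float64(0.21630094792883114)]
white
[329.5385 243.1538] 13 [0.5341 0.1164 0.052 ]
[226. 250.] 9 [0.5253 0.2931 0.052 ]
[344.3333 250.8889] 9 [0.5203 0.0914 0.052 ]
[248.4118 255.4706] 17 [0.5153 0.2551 0.052 ]
[263.1875 255.4375] 16 [0.5149 0.23   0.052 ]
[235.2353 262.5882] 17 [0.5035 0.2774 0.052 ]
[275.4706 263.1176] 17 [0.5014 0.2092 0.052 ]
[227.9444 275.2222] 18 [0.4823 0.2898 0.052 ]
[282.75   275.6875] 16 [0.4798 0.1971 0.052 ]
[223. 282.] 3 [0.471  0.2981 0.052 ]
[239.5 282. ] 16 [0.4705 0.2703 0.052 ]
[227.3333 290.4667] 15 [0.4566 0.2908 0.052 ]
[283.     290.3158] 19 [0.455 0.197 0.052]
[224.5 315.6] 10 [0.4147 0.2955 0.052 ]
[344.7273 315.8182] 11 [0.4102 0.0937 0.052 ]
black
[254.9258 282.9591] [231 266  42  35 930] [0.4681 0.244  0.056 ]
[323.5766 283.496 ] [312 271  25  25 248] [0.465  0.1283 0.056 ]
yellow [197.4599 273.072 ] [180 256  37  34 861] [0.4861 0.3393 0.062 ]
```

View pics/crop0.png

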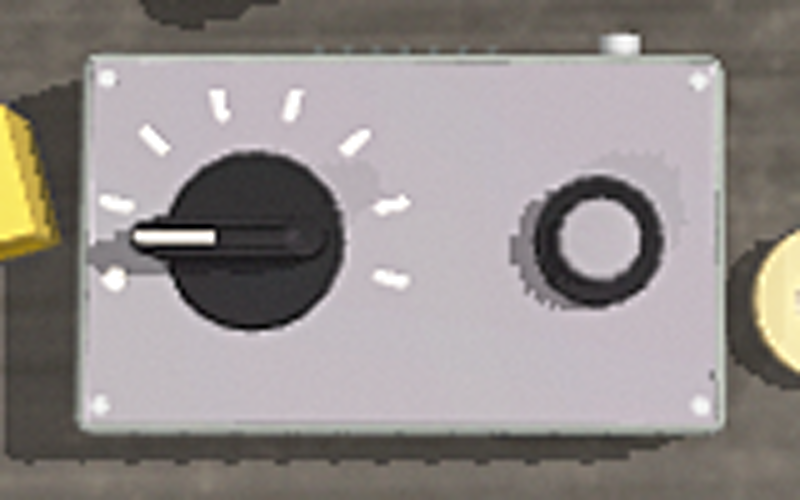

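```bash
python3 - <<'E'
from h import *; import pickle
from scipy.optimize import least_squares
np.set_printoptions(precision=4,suppress=True)
p,d,m=pickle.load(open('top0.pkl','rb'))
B=np.array([[.4566,.2908],[.4823,.2898],[.5035,.2774],[.5153,.2551],[.5149,.23],[.5014,.2092],[.4798,.1971],[.455,.197]])
ang=np.radians(105-30*np.arange(8))
f=lambda v:(v[:2]+.048*np.c_[np.cos(ang+v[2]),np.sin(ang+v[2])]-B).ravel()
s=least_squares(f,[.468,.244,0]); print('axis,yaw',s.x[:2],np.degrees(s.x[2]),np.abs(s.fun).max())
w=ray(m,[[232.,282.3],[248.,282.3]],.078); v=w[0]-w[1]; print('pointer',w,np.degrees(np.arctan2(v[1],v[0])-s.x[2]))
a=s.x[:2]; c,sn=np.cos(s.x[2]),np.sin(s.x[2]); T=np.array([[c,-sn],[sn,c]])
print('ctr',a-T@[0,.05],'button',a-T@[0,.116])
# world cloud
v_,u_=np.mgrid[0:480,0:640]; D=np.c_[(u_.ravel()-m['cx'])/m['fx'],-(v_.ravel()-m['cy'])/m['fy'],-np.ones(u_.size)]*d.ravel()[:,None]
P=(R.from_quat(m['attitude']).apply(D)+m['origin']).reshape(480,640,3)
for n,(u,v) in dict(ctr=(290,310),btn=(325,283),collar=(315,283),collar2=(325,294),ptr=(240,282),skirt=(256,296),skirt2=(262,270)).items(): print(n,P[v,u])
q=P[(d>0)]; A=np.array([.222,-.584]);E=np.array([.47,.24]); dr=(E-A)/np.linalg.norm(E-A)
al=(q[:,:2]-A)@dr; la=(q[:,:2]-A)@[dr[1],-dr[0]]  # + = away (x)
for k in np.arange(.1,.9,.1):
    for lo,hi in((-.08,.08),(.08,.14),(.14,.2)):
        z=q[(abs(al-k)<.05)&(la>lo)&(la<hi),2]; print(round(k,1),lo,round(z.max(),3) if len(z) else None,end=' | ')
    print()
E
```

```text
axis,yaw [0.4685 0.2438] -1.2996161249181366 0.0006846010366176325
pointer [[0.4686 0.2798 0.078 ]
 [0.4681 0.2536 0.078 ]] 90.22712134496817
ctr [0.4674 0.1938] button [0.4659 0.1278]
ctr [0.4218 0.1858 0.0488]
btn [0.4648 0.1267 0.0734]
collar [0.4659 0.1429 0.0609]
collar2 [0.4469 0.1268 0.0664]
ptr [0.4686 0.2664 0.0811]
skirt [0.4461 0.2422 0.058 ]
skirt2 [0.4899 0.232  0.0544]
0.1 -0.08 -0.734 | 0.1 0.08 None | 0.1 0.14 None | 
0.2 -0.08 0.005 | 0.2 0.08 0.004 | 0.2 0.14 None | 
0.3 -0.08 0.275 | 0.3 0.08 0.241 | 0.3 0.14 0.198 | 
0.4 -0.08 0.008 | 0.4 0.08 0.01 | 0.4 0.14 0.196 | 
0.5 -0.08 0.534 | 0.5 0.08 0.011 | 0.5 0.14 0.01 | 
0.6 -0.08 0.022 | 0.6 0.08 0.009 | 0.6 0.14 0.007 | 
0.7 -0.08 0.077 | 0.7 0.08 0.057 | 0.7 0.14 0.007 | 
0.8 -0.08 0.082 | 0.8 0.08 0.056 | 0.8 0.14 0.008 |
```

The dots fit a circle to 0.7 mm. That puts the axis at (0.4685, 0.2438), yaw −1.3° and the button at (0.466, 0.128, 0.073). The pointer seems to lie halfway between the dot and bar 1, so I'll look again once time has passed. First I'll lift and shut the fingers.

```bash
python3 -m crank '[{"dp":[0,0,-0.08],"delta_rot":[0,0,0],"fingers":-1},{"dp":[0,0,-0.08],"delta_rot":[0,0,0],"fingers":-1},{"dp":[0,0,-0.08],"delta_rot":[0,0,0],"fingers":-1},{"dp":[0.041,-0.059,0],"delta_rot":[0,0,0],"fingers":-1},{"dp":[0.041,-0.059,0],"delta_rot":[0,0,0],"fingers":-1},{"dp":[0.041,-0.059,0],"delta_rot":[0,0,0],"fingers":-1},{"dp":[0.041,-0.059,0],"delta_rot":[0,0,0],"fingers":-1},{"dp":[0.041,-0.059,0],"delta_rot":[0,0,0],"fingers":-1},{"dp":[0.041,-0.059,0],"delta_rot":[0,0,0],"fingers":-1},{"dp":[0.041,-0.059,0],"delta_rot":[0,0,0],"fingers":-1},{"dp":[0.041,-0.059,0],"delta_rot":[0,0,0],"fingers":-1},{"dp":[0.041,-0.059,0],"delta_rot":[0,0,0],"fingers":-1}]'
python3 -m crank '[{"dp":[0.052,-0.052,0],"delta_rot":[0,0,0],"fingers":-1},{"dp":[0.052,-0.052,0],"delta_rot":[0,0,0],"fingers":-1},{"dp":[0.052,-0.052,0],"delta_rot":[0,0,0],"fingers":-1},{"dp":[0.052,-0.052,0],"delta_rot":[0,0,0],"fingers":-1},{"dp":[0.052,-0.052,0],"delta_rot":[0,0,0],"fingers":-1},{"dp":[0.052,-0.052,0],"delta_rot":[0,0,0],"fingers":-1},{"dp":[0.052,-0.052,0],"delta_rot":[0,0,0],"fingers":-1},{"dp":[0.052,-0.052,0],"delta_rot":[0,0,0],"fingers":-1}]'
python3 - <<'E'
from station import manip
from h import *; import pickle
m=manip.camera_model('top'); p,d=manip.snapshot('top')
print(manip.sense()['t'])
a=cv2.resize(p[235:335,205:365,::-1],None,fx=3,fy=3,interpolation=cv2.INTER_CUBIC)
mw=manip.camera_model('wrist'); w,dw=manip.snapshot('wrist'); print(mw)
cv2.imwrite('pics/mix1.png',np.vstack([cv2.copyMakeBorder(a,0,0,0,160,0),w[::2,:, ::-1]]))
E
```

```text
t: 1.1
tcp_pos: [0.3002, -0.2683, 0.4236]
tool_rot: [0.984, 0.181, -0.0, -0.0]
force: [0.8, 0.3, 0.7]
finger_gap: 0.003
gripper_force: 0.0
t: 1.77
tcp_pos: [0.4208, 0.0001, 0.4238]
tool_rot: [0.983, 0.181, -0.0, -0.0]
force: [0.7, -0.8, 0.4]
finger_gap: 0.001
gripper_force: 0.0
1.8167
{'fx': 388.4293790081513, 'fy': 388.4293790081513, 'cx': 318.2555416016849, 'cy': 236.83123192090554, 'origin': array([0.49414484, 0.03295589, 0.49385115]), 'attitude': array([-0.12131164,  0.08535331, -0.55881084,  0.81592202])}
```

View pics/mix1.png

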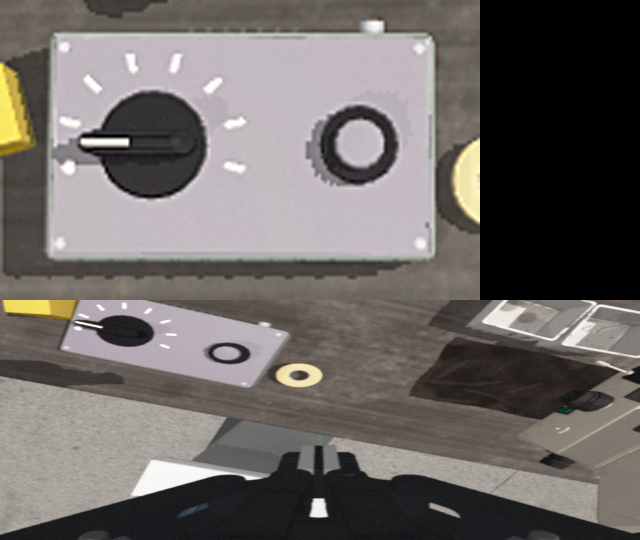

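The pointer still lies between the dot and bar 1 (white line at about (80–130, 142), dot at (68, 168)). I'll go above the selector, turning the tool so the finger's −x side faces the pointer's left face.

```bash
python3 -m crank '[{"dp":[0.0318,-0.0678,0],"delta_rot":[0,0,0],"fingers":-1},{"dp":[0.0318,-0.0678,0],"delta_rot":[0,0,0],"fingers":-1},{"dp":[0.0318,-0.0678,0],"delta_rot":[0,0,0],"fingers":-1},{"dp":[0.0318,-0.0678,0],"delta_rot":[0,0,0],"fingers":-1},{"dp":[0.0318,-0.0678,0],"delta_rot":[0,0,0],"fingers":-1},{"dp":[0.0318,-0.0678,0],"delta_rot":[0,0,0],"fingers":-1},{"dp":[0.0318,-0.0678,0],"delta_rot":[0,0,0],"fingers":-1},{"dp":[0,0,0.017],"delta_rot":[0,0,-0.0194],"fingers":-1},{"dp":[0,0,0.017],"delta_rot":[0,0,-0.0194],"fingers":-1},{"dp":[0,0,0.017],"delta_rot":[0,0,-0.0194],"fingers":-1},{"dp":[0,0,0.017],"delta_rot":[0,0,-0.0194],"fingers":-1},{"dp":[0,0,0.017],"delta_rot":[0,0,-0.0194],"fingers":-1}]'
python3 -m crank '[{"dp":[0,0,0.017],"delta_rot":[0,0,-0.0194],"fingers":-1},{"dp":[0,0,0.017],"delta_rot":[0,0,-0.0194],"fingers":-1},{"dp":[0,0,0.017],"delta_rot":[0,0,-0.0194],"fingers":-1},{"dp":[0,0,0.017],"delta_rot":[0,0,-0.0194],"fingers":-1},{"dp":[0,0,0.017],"delta_rot":[0,0,-0.0194],"fingers":-1},{"dp":[0,0,0.017],"delta_rot":[0,0,-0.0194],"fingers":-1},{"dp":[0,0,0.017],"delta_rot":[0,0,-0.0194],"fingers":-1},{"dp":[0,0,0.017],"delta_rot":[0,0,-0.0194],"fingers":-1},{"dp":[0,0,0.017],"delta_rot":[0,0,-0.0194],"fingers":-1},{"dp":[0,0,0.017],"delta_rot":[0,0,-0.0194],"fingers":-1},{"dp":[0,0,0.017],"delta_rot":[0,0,-0.0194],"fingers":-1},{"dp":[0,0,0.017],"delta_rot":[0,0,-0.0194],"fingers":-1}]'
python3 -m crank '[{"dp":[0,0,0.017],"delta_rot":[0,0,-0.0194],"fingers":-1},{"dp":[0,0,0.017],"delta_rot":[0,0,-0.0194],"fingers":-1},{"dp":[0,0,0.017],"delta_rot":[0,0,-0.0194],"fingers":-1},{"dp":[0,0,0.017],"delta_rot":[0,0,-0.0194],"fingers":-1},{"dp":[0,0,0.017],"delta_rot":[0,0,-0.0194],"fingers":-1},{"dp":[0,0,0.017],"delta_rot":[0,0,-0.0194],"fingers":-1},{"dp":[0,0,0.017],"delta_rot":[0,0,-0.0194],"fingers":-1},{"dp":[0,0,0.017],"delta_rot":[0,0,-0.0194],"fingers":-1},{"dp":[0,0,0.017],"delta_rot":[0,0,-0.0194],"fingers":-1},{"dp":[0,0,0],"delta_rot":[0,0,-0.0073],"fingers":-1},{"dp":[0,0,0],"delta_rot":[0,0,0],"fingers":-1}]'
cat > look.py <<'E'
import sys; from station import manip; from h import *; import pickle
s=manip.sense(); n=sys.argv[1]
x=R.from_quat(s['tool_rot']).as_matrix()[:,0]; print('t',round(s['t'],2),np.round(s['tcp_pos'],4),'heading',np.degrees(np.arctan2(x[1],x[0])).round(1),'q6',s['q'][5].round(2),'F',np.round(s['force'],1))
m=manip.camera_model('wrist'); p,d=manip.snapshot('wrist'); pickle.dump((p,d,m),open(n+'.pkl','wb'))
print(proj(m,[[.4685,.2438,.078],[.4659,.1278,.073]]).round(0))
cv2.imwrite(f'pics/{n}.png',p[:,:,::-1])
E
python3 look.py w2
```

```text
t: 2.87
tcp_pos: [0.4403, 0.2585, 0.3806]
tool_rot: [0.883, 0.47, -0.001, 0.0]
force: [0.1, -0.0, -0.1]
finger_gap: -0.001
gripper_force: 0.0
t: 3.87
tcp_pos: [0.4405, 0.2583, 0.2788]
tool_rot: [0.343, 0.939, -0.0, -0.0]
force: [-0.3, 0.6, -0.5]
finger_gap: 0.002
gripper_force: 0.0
t: 4.78
tcp_pos: [0.4403, 0.2583, 0.2022]
tool_rot: [-0.217, 0.976, -0.0, -0.001]
force: [0.4, -0.7, -0.5]
finger_gap: 0.0
gripper_force: 0.0
t 4.78 [0.4403 0.2583 0.2022] heading -155.0 q6 -1.7 F [ 0.4 -0.7 -0.5]
[[272. 297.]
 [ 71. 203.]]
```

View pics/w2.png

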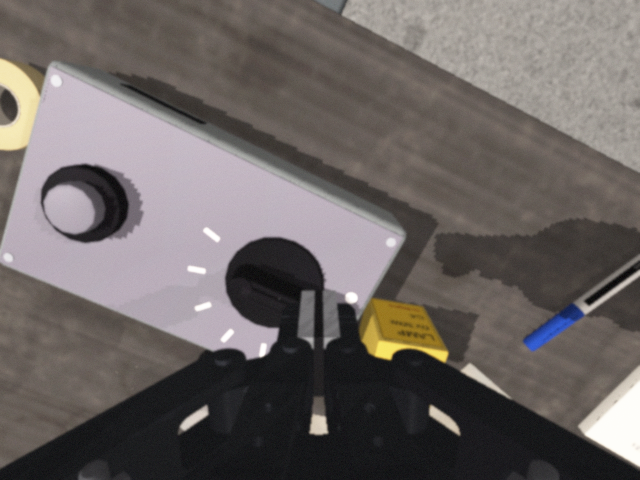

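The wrist view shows the skirt centre at about (275, 282), the tail visible at upper left, and the nose just beyond the fingertips at (320, 295). Now I'll descend and make the first 30° of arc.

```bash
python3 -m crank '[{"dp":[0,0.007,0.03],"delta_rot":[0,0,0],"fingers":-1},{"dp":[0,0,0.04],"delta_rot":[0,0,0],"fingers":-1},{"dp":[0,0,0.04],"delta_rot":[0,0,0],"fingers":-1},{"dp":[0,0,0.022],"delta_rot":[0,0,0],"fingers":-1},{"dp":[0,0,0],"delta_rot":[0,0,0],"fingers":-1}]' | egrep 'tcp|force'
python3 -m crank '[{"dp":[-0.00253,0.00164,0],"delta_rot":[0,0,0.00694],"fingers":-1},{"dp":[-0.00253,0.00164,0],"delta_rot":[0,0,0.00694],"fingers":-1},{"dp":[-0.00253,0.00164,0],"delta_rot":[0,0,0.00694],"fingers":-1},{"dp":[-0.00253,0.00164,0],"delta_rot":[0,0,0.00694],"fingers":-1},{"dp":[-0.00253,0.00164,0],"delta_rot":[0,0,0.00694],"fingers":-1},{"dp":[-0.00253,0.00164,0],"delta_rot":[0,0,0.00694],"fingers":-1},{"dp":[-0.00253,0.00164,0],"delta_rot":[0,0,0.00694],"fingers":-1},{"dp":[-0.00253,0.00164,0],"delta_rot":[0,0,0.00694],"fingers":-1},{"dp":[-0.00253,0.00164,0],"delta_rot":[0,0,0.00694],"fingers":-1},{"dp":[-0.00253,0.00164,0],"delta_rot":[0,0,0.00694],"fingers":-1},{"dp":[-0.00253,0.00164,0],"delta_rot":[0,0,0.00694],"fingers":-1},{"dp":[-0.00253,0.00164,0],"delta_rot":[0,0,0.00694],"fingers":-1}]' | egrep 'tcp|force'
python3 look.py w3
```

```text
tcp_pos: [0.438, 0.2618, 0.1351]
force: [0.4, 0.1, 1.2]
gripper_force: 0.0
tcp_pos: [0.4524, 0.275, 0.1381]
force: [0.0, -0.6, -0.2]
gripper_force: 0.0
t 6.25 [0.4524 0.275  0.1381] heading 174.9 q6 -1.15 F [ 0.  -0.6 -0.2]
[[241. 368.]
 [-39. 376.]]
```

View pics/w3.png

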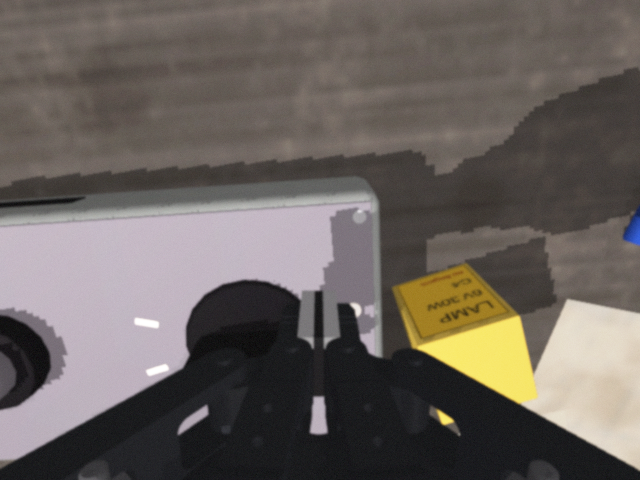

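```bash
for i in 1 2; do python3 -m crank '[{"dp":[-0.00253,0.00164,0],"delta_rot":[0,0,0.00694],"fingers":-1},{"dp":[-0.00253,0.00164,0],"delta_rot":[0,0,0.00694],"fingers":-1},{"dp":[-0.00253,0.00164,0],"delta_rot":[0,0,0.00694],"fingers":-1}]' | egrep 'tcp|^force'; done
python3 - <<'E'
from station import manip
from h import *; import pickle
o=[]
for n in('side','top'):
    m=manip.camera_model(n); p,d=manip.snapshot(n); pickle.dump((p,d,m),open(n+'4.pkl','wb'))
    u,v=proj(m,[.4685,.2438,.07])[0].astype(int); print(n,u,v)
    o.append(cv2.resize(p[v-35:v+35,u-45:u+45,::-1],(400,311),interpolation=cv2.INTER_CUBIC))
cv2.imwrite('pics/mix4.png',np.hstack(o))
E
```

```text
tcp_pos: [0.4561, 0.277, 0.1378]
force: [-0.6, -0.4, -0.3]
tcp_pos: [0.4606, 0.2784, 0.1379]
force: [-0.7, 0.7, 0.4]
side 355 272
top 254 282
```

View pics/mix4.png

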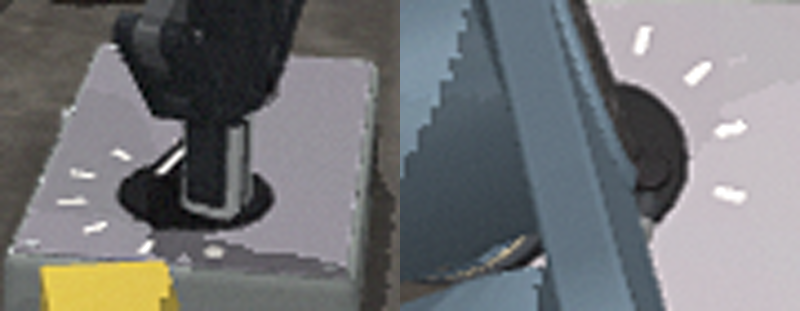

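In the side crop, the white line runs from (185, 148) to (160, 172). It points at bar 1, so the selector has snapped to position 1 with the finger just behind it. I'll go on to about 1.7 clicks, then 2.7.

```bash
for i in 1 2 3 4 5; do python3 -m crank '[{"dp":[-0.00253,0.00164,0],"delta_rot":[0,0,0.00694],"fingers":-1},{"dp":[-0.00253,0.00164,0],"delta_rot":[0,0,0.00694],"fingers":-1},{"dp":[-0.00253,0.00164,0],"delta_rot":[0,0,0.00694],"fingers":-1},{"dp":[-0.00253,0.00164,0],"delta_rot":[0,0,0.00694],"fingers":-1}]' | egrep 'tcp|^force'; done
cat > look2.py <<'E'
import sys; from station import manip; from h import *
o=[]; s=manip.sense(); x=R.from_quat(s['tool_rot']).as_matrix()[:,0]; y=R.from_quat(s['tool_rot']).as_matrix()[:,1]
d=s['tcp_pos']-[.4685,.2438,0]; h=np.degrees(np.arctan2(x[1],x[0])); print('t',s['t'],'clicks(tool)',(103.7-(h-90))/30,'p',d@x,d@y,'q6',s['q'][5])
for n in('side','top'):
    m=manip.camera_model(n); p,_=manip.snapshot(n)
    u,v=proj(m,[.4685,.2438,.07])[0].astype(int)
    o.append(cv2.resize(p[v-35:v+35,u-45:u+45,::-1],(400,311),interpolation=cv2.INTER_CUBIC))
cv2.imwrite(f'pics/{sys.argv[1]}.png',np.hstack(o))
E
python3 look2.py mix5
```

```text
tcp_pos: [0.4649, 0.2796, 0.1374]
force: [-3.2, 2.5, 2.9]
tcp_pos: [0.4719, 0.2799, 0.1376]
force: [-0.6, 2.6, -0.3]
tcp_pos: [0.4781, 0.2781, 0.1375]
force: [-0.0, -0.2, 0.2]
tcp_pos: [0.4832, 0.2766, 0.1375]
force: [-0.9, 2.2, 0.7]
tcp_pos: [0.4892, 0.2734, 0.1375]
force: [1.1, 2.1, -0.6]
t 8.5667 clicks(tool) 2.788030335133565 p 0.020786530309894483 0.029840662939901823 q6 -0.04071522095070339
```

View pics/mix5.png

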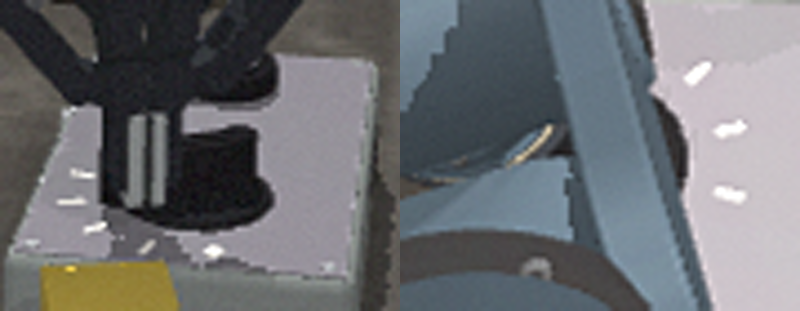

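In the side view the finger hides the line. The bar lies nearly horizontal in the image and the force is still about 2.4 N, so I'll advance in short steps and watch for the force to drop at the snap.

```bash
for i in 1 2 3; do python3 -m crank '[{"dp":[-0.0028,0.0017,0],"delta_rot":[0,0,0.00694],"fingers":-1},{"dp":[-0.0028,0.0017,0],"delta_rot":[0,0,0.00694],"fingers":-1}]' | egrep '^force'; python3 - <<'E'
from station import manip; from h import *
s=manip.sense(); M=R.from_quat(s['tool_rot']).as_matrix(); d=s['tcp_pos']-[.4685,.2438,0]; h=np.degrees(np.arctan2(M[1,0],M[0,0]))
print('clicks',(193.7-h)/30,'p',d@M,'Ftool',s['force']@M)
E
done
```

```text
force: [0.2, -0.1, 0.2]
clicks 2.9522152858419193 p [ 0.02014166  0.02896101 -0.13729242] Ftool [-0.15408491  0.17062004 -0.1902294 ]
force: [0.4, -0.3, 0.1]
clicks 3.1191903226166477 p [ 0.01979659  0.02888082 -0.13723517] Ftool [-0.33662363  0.3382048  -0.12779062]
force: [-0.3, 3.3, -0.1]
clicks 3.2875104731149642 p [ 0.02036794  0.02878189 -0.13725871] Ftool [ 3.27536859 -0.02167853  0.08020663]
```

It snapped to 3 when the tool read about 2.9 clicks, so the contact lags the tool by about 0.35. I'll carry on to position 4 with the same watch.

```bash
cat > st.py <<'E'
from station import manip; from h import *
s=manip.sense(); M=R.from_quat(s['tool_rot']).as_matrix(); d=s['tcp_pos']-[.4685,.2438,0]; h=np.degrees(np.arctan2(M[1,0],M[0,0]))
print('t',round(s['t'],1),'clicks',round((193.7-h)/30,2),'p',(d@M).round(4),'Ftool',(s['force']@M).round(1),'q6',s['q'][5].round(2))
E
for i in 1 2 3 4 5; do python3 -m crank '[{"dp":[-0.0027,0.0017,0],"delta_rot":[0,0,0.00694],"fingers":-1},{"dp":[-0.0027,0.0017,0],"delta_rot":[0,0,0.00694],"fingers":-1}]' >/dev/null; python3 st.py
done; python3 -m crank '[{"dp":[0,0,0],"delta_rot":[0,0,0],"fingers":-1},{"dp":[0,0,0],"delta_rot":[0,0,0],"fingers":-1}]' >/dev/null; python3 st.py; python3 look2.py mix6
```

```text
t 9.3 clicks 3.45 p [ 0.0203  0.029  -0.1372] Ftool [ 1.8 -0.  -0.1] q6 0.29
t 9.5 clicks 3.62 p [ 0.0198  0.0293 -0.1372] Ftool [1.5 0.5 0.5] q6 0.37
t 9.7 clicks 3.79 p [ 0.0193  0.0292 -0.1372] Ftool [-0.8  0.6  0.1] q6 0.45
t 9.8 clicks 3.95 p [ 0.0191  0.0292 -0.1372] Ftool [ 0.1 -0.3 -0.4] q6 0.53
t 10.0 clicks 4.12 p [ 0.0196  0.0292 -0.1372] Ftool [ 2.9 -2.6  0.1] q6 0.61
t 10.2 clicks 4.11 p [ 0.0194  0.0292 -0.1372] Ftool [ 3.8 -1.5 -0.4] q6 0.61
t 10.1667 clicks(tool) 4.114788431222875 p 0.01944736343801117 0.029204362379979597 q6 0.6102013678239315
```

View pics/mix6.png

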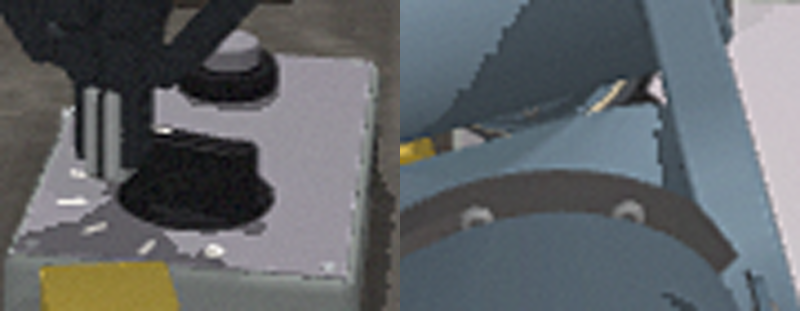

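The pointer's top edge runs from the tail at (255, 145) to the nose at (160, 130). It is parallel to the direction of bar 4, so it is in position 4. Now the last click, with single rows near the snap.

```bash
python3 -m crank '[{"dp":[-0.0027,0.0017,0],"delta_rot":[0,0,0.00694],"fingers":-1},{"dp":[-0.0027,0.0017,0],"delta_rot":[0,0,0.00694],"fingers":-1},{"dp":[-0.0027,0.0017,0],"delta_rot":[0,0,0.00694],"fingers":-1},{"dp":[-0.0027,0.0017,0],"delta_rot":[0,0,0.00694],"fingers":-1}]' >/dev/null; python3 st.py
for i in 1 2 3 4; do python3 -m crank '[{"dp":[-0.0027,0.0017,0],"delta_rot":[0,0,0.00694],"fingers":-1}]' >/dev/null; python3 st.py
done
```

```text
t 10.6 clicks 4.45 p [ 0.0191  0.0295 -0.1371] Ftool [ 0.9 -0.9  0.2] q6 0.78
t 10.7 clicks 4.54 p [ 0.0189  0.0297 -0.137 ] Ftool [ 0.5 -0.7  0.8] q6 0.82
t 10.8 clicks 4.62 p [ 0.0186  0.0298 -0.137 ] Ftool [-0.3 -0.4  0.4] q6 0.86
t 10.8 clicks 4.7 p [ 0.0184  0.0299 -0.137 ] Ftool [-0.7 -0.3  0.4] q6 0.9
t 10.9 clicks 4.79 p [ 0.0183  0.03   -0.1369] Ftool [-0.1 -0.  -0.5] q6 0.94
```

```bash
python3 -m crank '[{"dp":[0.012,0,0],"delta_rot":[0,0,0],"fingers":-1},{"dp":[0.012,0,0],"delta_rot":[0,0,0],"fingers":-1},{"dp":[0,0,-0.05],"delta_rot":[0,0,0],"fingers":-1},{"dp":[0,0,-0.06],"delta_rot":[0,0,0],"fingers":-1},{"dp":[0,0,-0.06],"delta_rot":[0,0,0],"fingers":-1},{"dp":[0,0,0],"delta_rot":[0,0,0],"fingers":-1},{"dp":[0,0,0],"delta_rot":[0,0,0],"fingers":-1}]'; python3 st.py; python3 - <<'E'
from station import manip; from h import *
o=[]
for n in('side','wrist'):
    m=manip.camera_model(n); p,_=manip.snapshot(n)
    u,v=np.clip(proj(m,[.4685,.2438,.07])[0].astype(int),[60,60],[580,420]); k=35 if n=='side' else 60
    print(n,u,v,proj(m,[[.4685,.2438,.078],[.4659,.1278,.073]]))
    o.append(cv2.resize(p[v-k:v+k,u-k:u+k,::-1],(400,400),interpolation=cv2.INTER_CUBIC))
cv2.imwrite('pics/mix7.png',np.hstack(o))
E
```

```text
t: 11.52
tcp_pos: [0.5125, 0.2492, 0.2239]
tool_rot: [0.905, 0.425, 0.003, 0.001]
force: [-0.3, 0.4, -0.2]
finger_gap: 0.0
gripper_force: 0.0
t 11.5 clicks 4.78 p [ 0.0332  0.0312 -0.2237] Ftool [ 0.1 -0.5  0.2] q6 0.95
side 355 272 [[355.46724676 268.27150704]
 [362.46041211 246.43590157]]
wrist 270 296 [[268.55488144 302.21730295]
 [378.88714435 417.73061582]]
```

View pics/mix7.png

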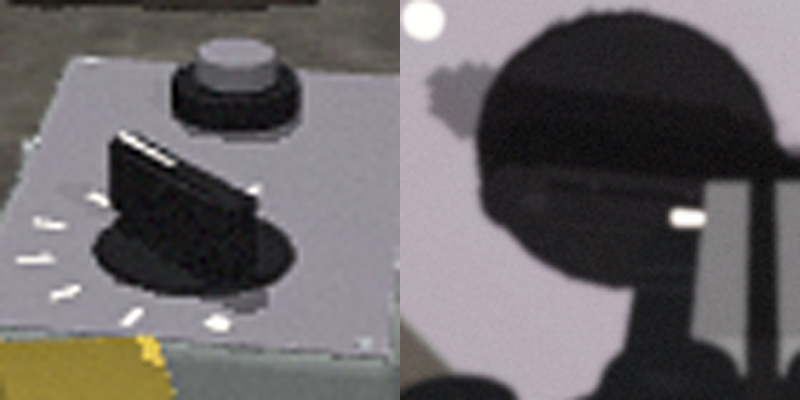

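```bash
python3 - <<'E'
from station import manip; from h import *
m=manip.camera_model('side')
w=ray(m,[[320+122*.175,237+135*.175],[320+172*.175,237+163*.175]],.078); v=w[0]-w[1]
print(w,(103.7-np.degrees(np.arctan2(v[1],v[0])))/30)
s=manip.sense(); M=R.from_quat(s['tool_rot']).as_matrix(); e=np.array([.4659,.1278,s['tcp_pos'][2]])-s['tcp_pos']; print(e@M/.5, s['tcp_pos'])
E
```

```text
[[0.49620091 0.21464889 0.078     ]
 [0.47872785 0.23364783 0.078     ]] 5.0365229762521775
[-2.43018692e-01  8.55989726e-02  1.87450752e-04] [0.51076408 0.24856233 0.22141365]
```

The line ends, cast onto z = 0.078, give 5.04 clicks, so it rests at position five. Now over the button.

```bash
python3 -m crank '[{"dp":[-0.0608,0.0214,0],"delta_rot":[0,0,0],"fingers":-1},{"dp":[-0.0608,0.0214,0],"delta_rot":[0,0,0],"fingers":-1},{"dp":[-0.0608,0.0214,0],"delta_rot":[0,0,0],"fingers":-1},{"dp":[-0.0608,0.0214,0],"delta_rot":[0,0,0],"fingers":-1},{"dp":[0,0,0.05],"delta_rot":[0,0,0],"fingers":-1},{"dp":[0,0,0.05],"delta_rot":[0,0,0],"fingers":-1},{"dp":[0,0,0.036],"delta_rot":[0,0,0],"fingers":-1},{"dp":[0,0,0],"delta_rot":[0,0,0],"fingers":-1},{"dp":[0,0,0],"delta_rot":[0,0,0],"fingers":-1}]' | egrep 'tcp|^force'
for i in 1 2 3 4; do python3 -m crank '[{"dp":[0,0,0.003],"delta_rot":[0,0,0],"fingers":-1},{"dp":[0,0,0.003],"delta_rot":[0,0,0],"fingers":-1}]' | egrep 'tcp|^force'; done
```

```text
tcp_pos: [0.4649, 0.1276, 0.1523]
force: [0.1, -0.0, -0.0]
tcp_pos: [0.4666, 0.1279, 0.1515]
force: [-0.6, -0.5, 0.2]
tcp_pos: [0.4664, 0.1279, 0.1485]
force: [-0.0, -0.1, 0.8]
tcp_pos: [0.4663, 0.1278, 0.1453]
force: [1.0, 0.1, 1.1]
tcp_pos: [0.4663, 0.1278, 0.1422]
force: [-0.0, 0.8, 4.0]
```

```bash
for i in 1 2 3; do python3 -m crank '[{"dp":[0,0,0.002],"delta_rot":[0,0,0],"fingers":-1},{"dp":[0,0,0.002],"delta_rot":[0,0,0],"fingers":-1},{"dp":[0,0,0],"delta_rot":[0,0,0],"fingers":-1}]' | egrep 'tcp|^force'; done
```

```text
tcp_pos: [0.4663, 0.1278, 0.1406]
force: [-0.4, 1.0, 8.4]
tcp_pos: [0.4663, 0.1278, 0.1403]
force: [-3.4, 0.9, 24.8]
tcp_pos: [0.4663, 0.1278, 0.14]
force: [-6.7, -0.1, 40.7]
```

Spring force rose to about 5 N, then hit a hard stop at 0.140, about 6 mm below first contact. The button is fully down, so I'll lift clear and check.

```bash
python3 -m crank '[{"dp":[0,0,-0.02],"delta_rot":[0,0,0],"fingers":-1},{"dp":[0,0,-0.06],"delta_rot":[0,0,0],"fingers":-1},{"dp":[0,0,-0.08],"delta_rot":[0,0,0],"fingers":-1},{"dp":[0,0,-0.08],"delta_rot":[0,0,0],"fingers":-1},{"dp":[0,0,-0.08],"delta_rot":[0,0,0],"fingers":-1},{"dp":[0,0,0],"delta_rot":[0,0,0],"fingers":-1},{"dp":[0,0,0],"delta_rot":[0,0,0],"fingers":-1},{"dp":[0,0,0],"delta_rot":[0,0,0],"fingers":-1}]'| egrep 'tcp|^force'; python3 - <<'E'
from station import manip; from h import *; import pickle
p,_=manip.snapshot('side'); p0=pickle.load(open('side0.pkl','rb'))[0]
cv2.imwrite('pics/fin.png',np.hstack([cv2.resize(i[230:350,270:400,::-1],(390,360)) for i in(p0,p)]))
E
```

```text
tcp_pos: [0.4653, 0.1276, 0.2953]
force: [-0.8, -0.1, -0.2]
```

View pics/fin.png

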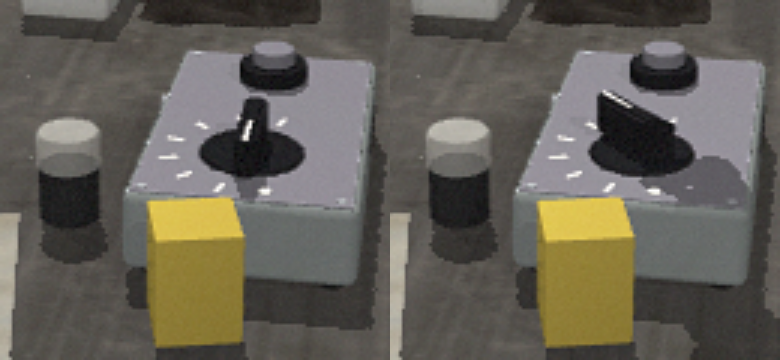

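In the before/after pair the pointer has turned to bar five (line at about (615, 98)). The button is up again at (663, 52) as before. The can (458, 170) and the carton (585, 270) haven't moved, and the arm is clear. Handing in.

```bash
python3 -c "
from station import manip
print(manip.sign_off())"
```

```text
the job is handed in; nothing more can be done
None
```

The job is handed in: the selector measured 5.04 clicks (position five) before the button was pressed to its stop and came back up, the carton and can had not moved in the last picture (the tape roll was out of that crop), and the arm finished clear; no verdict came back.

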